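Send a cutlery tray past the sprung stop

TASK

Send the blue cutlery tray down the lane into the end bay: press the red treadle down in the open stretch behind the tray and keep it held down while you push the tray over the lowered stop teeth, until the tray is wholly past them; then let go so that the teeth spring fully up behind it, and move clear. Do it all by pressing and pushing with the fingertips: do not pick up or tip the tray, do not force it against the raised teeth, and leave the other things on the table where they stand.

Things in the scene. Friction and masses are not known exactly. Their poses are not given: they have to be found in the camera images.
- lane: Fixed steel lane, 200 wide (its x) by 366 long (its y) by 44 mm high. Origin: on the table surface, on the lane's centre line, below the line of the stop teeth; z up. The tray travels along the lane's +y, from the open end (y = -220 mm) towards the closed end stop. Runners at both sides carry it, tops 30 mm above the table; guides 42 mm high (inner faces at x = +-88 mm) keep it straight.
- lane_end (a point): Middle of the inner face of the end stop (44 mm high), at lane x = 0, y = +134 mm, 30 mm above the table. The end bay, 128 mm long, lies between this face and the teeth.
- tray: Loose blue plastic tray of cutlery, 170 (x) by 108 (y) by 32 mm high, 0.45 to 0.9 kg. Origin: centre of its underside, axes along the lane's. It rests on the runners, rim 62 mm above the table. It starts before the teeth (origin at lane y = -108 to -68 mm), with at least 50 mm of open treadle behind it. In the bay its origin is at lane y = 60 to 80 mm.
- stop (a joint): Sprung red treadle with two stop teeth, one rigid piece that moves straight down: 0 = up, 0.012 m = fully down; springs back up when let go. About 2.3 N to start, 5.5 N fully down. The tray passes over the teeth only while this is beyond 0.008 m. A fingertip can slide along the treadle, still pressing, with its side against the tray's rear wall; it stays between the teeth.
- treadle (a point): Point on the top of the treadle, at lane x = 0, y = -190 mm. The treadle is a flat red plate 70 mm wide (lane x = -35 to 35 mm) from lane y = -215 to +20 mm, running on under the tray; top 26 mm above the table when up, 14 mm when fully down. It can be pressed anywhere along it.
- tooth (a point): Centre of the top of the tooth at lane x = +62 mm, y = 0; the other is at x = -62 mm. Red blocks 20 (x) by 12 mm (y), tops 38 mm above the table when up, 8 mm above the tray's underside; they move down with the treadle.
- beaker: Steel beaker, 72 mm across, 85 mm high, beside the lane; origin at the centre of its underside. Bystander.
- mug: White mug, 76 mm across, 85 mm high, beside the lane; origin at the centre of its underside. Bystander.
- jar: Amber jar, 60 mm across, 80 mm high, beside the lane; origin at the centre of its underside. Bystander.
- can: Can with a green label, 66 mm across, 75 mm high, beyond the end of the lane; origin at the centre of its underside. Bystander.
- blue_bottle: Blue bottle, 90 mm across, 240 mm high; origin at the centre of its underside. Bystander.
- soap_bottle: White soap bottle, 66 mm across, 180 mm high; origin at the centre of its underside. Bystander.
- plates: Stack of white plates, 210 mm across, 75 mm high; origin at the centre of its underside. Bystander.
Not all that is in view belongs to the job. Several things have the shape of the tray; the one meant has the colours described above.

How it is judged (in metres and radians):
On the way, in this order (a step that is already met when the one before it is completed fails the run):
1. the fingers hold the treadle down while the tray is still before the teeth (contact force between the fingers and stop above 0.8 N and value of joint stop above 0.007 m and y of tray in the frame of lane below -0.058 m), for 0.1 s.
2. the tray's front half goes over the teeth while the fingers hold the treadle down (contact force between the fingers and stop above 0.8 N and value of joint stop above 0.007 m and y of tray in the frame of lane between -0.045 and -0.005 m), for 0.1 s.
3. the tray's rear half goes over the teeth while the fingers hold the treadle down (contact force between the fingers and stop above 0.8 N and value of joint stop above 0.007 m and y of tray in the frame of lane between 0.005 and 0.045 m), for 0.1 s.
At the end, for the whole second after the job is handed in: The tray lies flat and still on the runners in the end bay, wholly past the teeth (origin 58.5 to 82 mm beyond the line of teeth), and the treadle and teeth are back up to within 2.5 mm (y of tray in the frame of lane between 0.0585 and 0.082 m and x of tray in the frame of lane between -0.006 and 0.006 m and z of tray in the frame of lane between 0.027 and 0.033 m and angle between tray's own z axis and vertical below 0.04 rad and value of joint stop below 0.0025 m and linear speed of tray below 0.01 m/s); the robot touches nothing.
It fails at once if the tray is lifted more than 10 mm off the runners or tipped by more than 9 degrees (z of tray in the frame of lane above 0.04 m or angle between tray's own z axis and vertical above 0.16 rad).
It fails at once if the tray is forced against the teeth with more than 30 N (contact force between tray and stop above 30 N).
It fails at once if another thing on the table is moved by more than 25 mm or lifted (distance of any of beaker, mug, jar, can, blue_bottle, soap_bottle, plates from where it was at the start of the episode above 0.025 m).
It also fails if it takes over 42 s, if anything falls off the work surface, if the arm or the gripper's body presses on something with over 40 N, if the wrist force passes 120 N, or if a joint passes its speed limit or range.

ROBOT

A 6-joint arm with a two-finger parallel gripper is mounted at the origin on the work surface. World frame = base frame: x ahead of the robot, y to its left, z up, the work surface at z = 0. Lengths are in mm, angles in degrees, forces in N, time in s.
With the tool pointing down it reaches from about 350 to 850 mm from the base axis. Payload 8.1 kg.
Tool frame: the origin (TCP) lies midway between the tips of the shut fingers; the grasp point (between the pads) lies 19 mm behind it (r.grasp_offset is the distance from the TCP to the grasp point, in mm); z points along the fingers, x is the direction in which the jaws open and shut, and the axes are right-handed (so a half turn about z gives the same grasp; the last joint's range is limited). The gripper opens to 85 mm and grips with 20 to 120 N. Pads are 22 mm wide; open, the fingers measure 114 mm over their backs; the gripper's body (76 mm by 85 mm) begins 54 mm behind the grasp point. The pads swing forward as they close: fully open they stand 13 mm farther back than shut.
Start: joints at [-81.784, 7.471, 85.268, -0, 87.261, -4.893], TCP at [136.106, -584.363, 231.292] pointing down, gripper open.
Joint ranges: [-169.43, 169.43], [-51.17, 129.36], [1.28, 143.12], [-76.62, 256.62], [0, 156.53], [-152.29, 152.29]. Speed limits (degrees/s): [136.94, 136.94, 159.86, 180, 180, 180].

INTERFACE

Orientations are given as [roll, pitch, yaw] about the fixed x, y, z axes, in that order (R = Rz(yaw) Ry(pitch) Rx(roll)).
In Python, from bench import r, optics, hand_in gives the robot as it stands.
- The arm moves only by the shell command python3 -m pendant 'ROWS' [FORCE]. ROWS is JSON, a list of rows, each a list of 5 numbers: the opening, from 0 (shut) to 1 (fully open), then the shift along the tool's x, y, z in mm, then the turn about the tool's z in degrees. A call has 1 to 10 rows; each row shifts and turns the commanded pose from where the row before left it, along the tool's axes as they then stand; what a row does not reach is not made up. A row lasts 1/10 s, in which the tool goes at most 50 mm and 8.59 degrees, less where a joint would pass 70% of its speed; a pose out of reach is approached as far as the arm can. A call with a gripper value outside its range is refused whole. The fingers move at their own pace and stop on an object; FORCE is the grip in N (left out, the last holds). Time passes only in rows, so rows that do not move let the fingers close. It gives the time, the measured TCP pose, the force and the opening at its end, in the units of the state.
- r.sense(): the state, without advancing time (a new reading comes with each control period).
- optics.snapshot(name): name is "scene" or "top" or "wrist"; returns (picture, depth): 400x640x3 uint8, blue, green, red; 400x640 float32, mm along the optical axis (not along the pixel's ray), 0 where there is no reading.
- optics.camera_params(name): a dict with "camera_matrix" (3x3 intrinsics, pixels), "eye" and "orientation" of the camera in the world. Camera axes: x right, y down, z forward; pixel columns grow to the right and rows downward; lengths in mm; the calibration is good to about 2 mm. A picture is of the moment at which its call begins: read the wrist's pose just before it. camera_params takes no time and is no camera call; for the wrist camera it gives the pose at the moment of the call.
- hand_in(): hands the job in, once; it reports no verdict.
Trained networks look in the newest picture that a camera, given by its name, has taken for a name from the list of things; names that differ only in an ending like _2 or _b are one class to them, and where a whole thing is asked for, a point or a joint stands for the part that bears it (a point fixed in the world has none). Each returns a list of dicts, best first, with "score" (0 to 1); they miss things now and then, are a little off and sometimes report something else, mostly with a low value. They report only what shows in the picture. A call takes as long as a camera call. They do not tell look-alikes from the thing itself.
- optics.search_frame(camera, query): "at" ([x, y, z] in mm, in world coordinates, good to about 4 mm: the middle of the surface that is visible of it).
The state is a dict: "time": time; "joint_pos": joint angles; "qd": joint speeds; "joint_efforts": joint torques, N m; "tool_pos": TCP position; "tcp_rot": TCP orientation; "ft_force": force on the tool from outside, world axes, zero at the start; "wrist_torque": the same for the moment, N m; "finger_gap": finger opening in mm.
Only numpy, scipy, OpenCV 4.12 (cv2) and the standard library are available. Lean on these libraries where they do the work, as an engineer would, in place of code of your own. Each camera call takes 0.05 s, during which the arm holds its last target. There are 200 camera calls.

## Working session

There is one attempt and no reset: what is moved stays moved. The work goes in short steps, Python scripts to look and compute and a shell command to move; the robot and the scene stay as the last step left them, time stands still between calls to the robot, and variables do not carry over. Pictures are saved under pics/ and viewed, about 8 in all and at most 12, crops included, and the job is handed in when it is done.

```bash
mkdir -p pics; cat > h.py <<'E'
from bench import r, optics, hand_in
import numpy as np, cv2
from scipy.spatial.transform import Rotation as R
def cam(n):
    p=optics.camera_params(n); return p
def rot(p):
    o=np.array(p["orientation"],float)
    return o if o.shape==(3,3) else R.from_euler('xyz',o,degrees=True).as_matrix()
def world(p,u,v,d):
    K=np.array(p["camera_matrix"]); 
    c=np.stack([(u-K[0,2])/K[0,0]*d,(v-K[1,2])/K[1,1]*d,d],-1)
    return c@rot(p).T+np.array(p["eye"])
E
python3 - <<'E'
from h import *
for n in ["top","scene"]:
    p=cam(n); print(n,p)
    im,d=optics.snapshot(n); cv2.imwrite(f"pics/{n}0.png",im); np.save(f"pics/{n}0.npy",d)
    for q in ["lane","tray","treadle","tooth"]:
        for x in optics.search_frame(n,q): print(n,q,round(x["score"],2),np.round(x["at"],0))
print(r.sense())
E
```

```text
top {'camera_matrix': array([[489.0558007 ,   0.        , 315.40287256],
       [  0.        , 489.0558007 , 192.98426694],
       [  0.        ,   0.        ,   1.        ]]), 'eye': array([ 305.56398   ,   53.45335317, 1472.72211531]), 'orientation': array([-170.20773604,   -0.2122387 ,  -90.17312915])}
top lane 0.71 [564.  57.  26.]
top tray 0.87 [551. -49.  32.]
top tray 0.81 [ 260. -281.    2.]
top tray 0.63 [321. 312.   2.]
top treadle 0.91 [ 545. -104.   27.]
top tooth 0.97 [ 546. -102.   24.]
top tooth 0.22 [748. 112.  44.]
scene {'camera_matrix': array([[452.26461088,   0.        , 325.06588299],
       [  0.        , 452.26461088, 192.77606397],
       [  0.        ,   0.        ,   1.        ]]), 'eye': array([1065.20016789, -873.46197204, 1172.85262596]), 'orientation': array([-1.36107448e+02,  8.18329369e-02,  3.11631742e+01])}
scene lane 0.92 [565.  45.  27.]
scene tray 0.96 [735. 416.  10.]
scene tray 0.89 [318. 315.   9.]
scene tray 0.61 [ 261. -280.   10.]
scene tray 0.56 [551. -39.  40.]
scene tray 0.29 [ 384. -499.  148.]
scene treadle 0.83 [ 544. -118.   24.]
scene tooth 0.98 [ 542. -116.   25.]
scene tooth 0.43 [563.  40.  29.]
{'time': 0.5, 'joint_pos': array([-8.17848952e+01,  7.47285304e+00,  8.52696620e+01,  5.72986028e-04,
        8.72638225e+01, -4.89199057e+00]), 'qd': array([ 0.01999165,  0.04601336, -0.06869353, -0.06735456, -0.06328351,
       -0.04481718]), 'joint_efforts': array([-1.11330544e-03, -5.68722868e+01, -5.00357330e+01, -5.56482519e-05,
        2.81318673e-03, -1.09908882e-05]), 'tool_pos': array([ 136.09524209, -584.33165547,  231.25675514]), 'tcp_rot': array([-1.79998889e+02,  6.26568997e-03, -7.68929319e+01]), 'ft_force': array([ 0.28982512, -0.17488993, -0.25646533]), 'wrist_torque': array([-0.04975443, -0.05506947, -0.03871321]), 'finger_gap': 85.80707615938817}
```

View pics/top0.png

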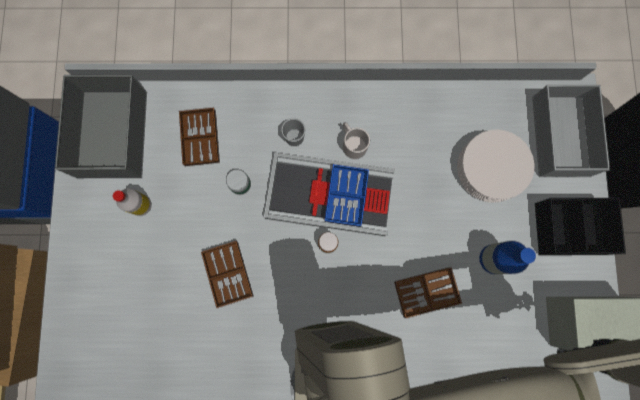

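View pics/scene0.png

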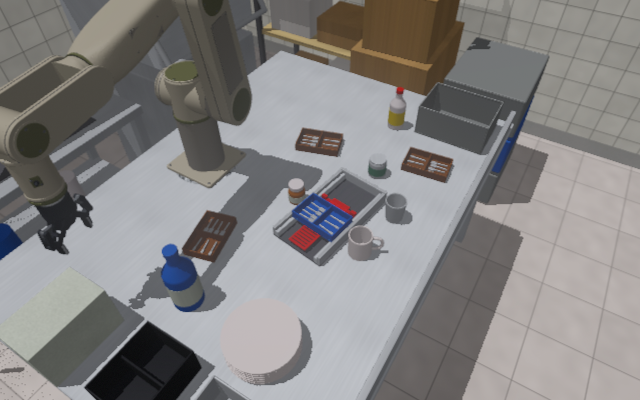

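The top view shows the lane with its open end at the right (~390,200) and the end stop at the left (~270,185). The blue tray is at (347,195), with the red treadle on its right at (377,201). The scene view agrees. The brown trays are look-alikes. Next I measure the lane and tray poses.

```bash
python3 - <<'E'
from h import *
im=cv2.imread("pics/top0.png"); d=np.load("pics/top0.npy"); p=cam("top")
v,u=np.mgrid[0:400,0:640]; W=world(p,u,v,d)
hsv=cv2.cvtColor(im,cv2.COLOR_BGR2HSV)
roi=(u>255)&(u<405)&(v>145)&(v<242)&(d>0)
def rep(n,m):
    P=W[m]; a=cv2.minAreaRect(P[:,:2].astype(np.float32)); print(n,m.sum(),a,np.round(np.percentile(P[:,2],[5,50,95]),1))
    print(np.round(cv2.boxPoints(a)))
m=roi&(W[...,2]>36)&(W[...,2]<50)
l,lab,st,_=cv2.connectedComponentsWithStats((roi&(W[...,2]>35)&(W[...,2]<75)&(hsv[...,1]<60)).astype(np.uint8))
print(st)
blue=roi&(hsv[...,0]>105)&(hsv[...,0]<130)&(hsv[...,1]>140)&(hsv[...,2]>70); rep("blue",blue)
red=roi&((hsv[...,0]<6)|(hsv[...,0]>174))&(hsv[...,1]>150)
rep("red tread",red&(u>360)); rep("red teeth",red&(u<330))
s=im[140:250,250:410]; cv2.imwrite("pics/crop.png",cv2.resize(s,None,fx=5,fy=5,interpolation=cv2.INTER_NEAREST))
E
```

```text
[[     0      0    640    400 254295]
 [   343    146     24     10     76]
 [   264    152    131     83   1297]
 [   278    160      1      1      1]
 [   283    160      2      1      2]
 [   286    161      1      1      1]
 [   311    164      1      1      1]
 [   313    165      1      1      1]
 [   324    165      1      1      1]
 [   318    166      2      1      2]
 [   338    170      4     14     24]
 [   347    171      4     20     35]
 [   357    173      4      7     18]
 [   381    173      1      1      1]
 [   356    181      3     12     18]
 [   338    185      1      5      5]
 [   333    198      6     16     46]
 [   340    198      5      8     28]
 [   347    200     11     18     90]
 [   340    207      3     12     17]
 [   276    212      1      1      1]
 [   332    215      2      4      6]
 [   311    217      1      1      1]
 [   353    217      2      4      8]
 [   346    219      2      2      4]
 [   364    224      1      1      1]
 [   373    225      1      1      1]
 [   375    225      1      1      1]
 [   380    226      2      2      2]
 [   318    233      6      7     10]
 [   324    232      1      1      1]
 [   332    233      1      1      1]
 [   324    237      1      1      1]
 [   337    238      1      1      1]
 [   332    240      1      1      1]
 [   338    241      1      1      1]]
blue 1518 ((545.5513916015625, -43.543121337890625), (107.28179931640625, 168.75006103515625), 81.33626556396484) [29.4 35.5 62.8]
[[ 454.  -84.]
 [ 621. -109.]
 [ 637.   -3.]
 [ 470.   22.]]
red tread 521 ((533.13330078125, -136.2304229736328), (67.53961181640625, 68.98430633544922), 81.05103302001953) [20.1 25.8 30.9]
[[ 494. -164.]
 [ 562. -175.]
 [ 572. -108.]
 [ 504.  -98.]]
red teeth 497 ((557.38671875, 37.39898681640625), (51.67005157470703, 140.49673461914062), 83.02069091796875) [20.1 26.4 38.6]
[[485.  20.]
 [624.   3.]
 [630.  55.]
 [491.  72.]]
```

View pics/crop.png

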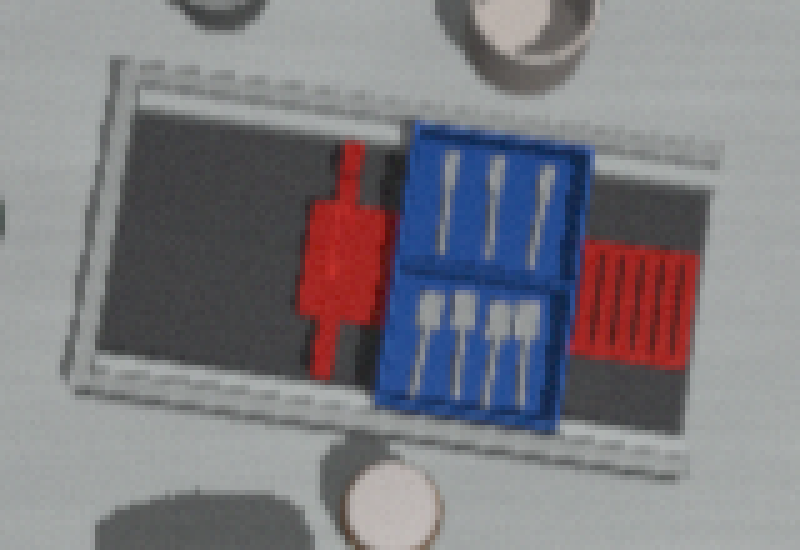

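```bash
python3 - <<'E'
from h import *
im=cv2.imread("pics/top0.png"); d=np.load("pics/top0.npy"); p=cam("top")
v,u=np.mgrid[0:400,0:640]; W=world(p,u,v,d); hsv=cv2.cvtColor(im,cv2.COLOR_BGR2HSV)
m=((u>255)&(u<405)&(v>145)&(v<242)&(W[...,2]>35)&(W[...,2]<75)&(hsv[...,1]<60)).astype(np.uint8)
_,lab,_,_=cv2.connectedComponentsWithStats(m)
P=W[lab==2][:,:2].astype(np.float32); a=cv2.minAreaRect(P); print(a,cv2.boxPoints(a))
red=(u>300)&(u<330)&(v>160)&(v<225)&((hsv[...,0]<6)|(hsv[...,0]>174))&(hsv[...,1]>150)&(W[...,2]>34)
T=W[red]; print("teeth top",[(len(s),np.round((s.min(0)+s.max(0))/2,1)) for s in (T[T[:,0]<557],T[T[:,0]>557])])
E
python3 -m pendant '[[0,0,0,-15,-8.55],[0,0,0,-15,-8.55],[0,0,0,-15,-8.55],[0,0,0,-15,-8.55],[0,0,0,-15,-8.55],[0,0,0,-15,-8.55],[0,0,0,-15,-8.55],[0,0,0,-15,-8.55]]'
```

```text
((555.1001586914062, 5.4781951904296875), (366.74432373046875, 201.41453552246094), 81.58319854736328) [[ 428.6368  -161.1781 ]
 [ 627.882   -190.65979]
 [ 681.5635   172.13449]
 [ 482.3183   201.61618]]
teeth top [(32, array([520.2,  36.7,  39.5])), (20, array([603.8,  27.5,  40.6]))]
time: 1.3
tool_pos: [136.1, -584.3, 352.0]
tcp_rot: [180.0, -0.0, -8.1]
ft_force: [-0.2, -0.6, -0.4]
finger_gap: -0.2
```

```bash
python3 -m pendant '[[0,30,-40,0,0],[0,30,-40,0,0],[0,30,-40,0,0],[0,30,-40,0,0],[0,30,-40,0,0],[0,30,-40,0,0],[0,30,-40,0,0],[0,30,-40,0,0],[0,30,-40,0,0],[0,30,-40,0,0]]'; python3 -m pendant '[[0,15,-38,20,0.3],[0,15,-38,20,0],[0,0,-12,40,0],[0,0,-12,40,0],[0,0,0,40,0],[0,0,0,20,0],[0,0,0,0,0]]'
```

```text
time: 2.3
tool_pos: [493.1, -231.3, 351.6]
tcp_rot: [180.0, -0.0, -8.5]
ft_force: [0.7, 0.2, 0.9]
finger_gap: -0.3
time: 3.0
tool_pos: [534.1, -137.6, 167.1]
tcp_rot: [-179.9, 0.4, -8.8]
ft_force: [-0.5, 0.1, -0.1]
finger_gap: 0.1
```

```bash
python3 - <<'E'
from h import *
s=r.sense(); print(np.round(s["tool_pos"],1),s["tcp_rot"])
im,d=optics.snapshot("wrist"); p=cam("wrist"); cv2.imwrite("pics/w1.png",im)
v,u=np.mgrid[0:400,0:640]; W=world(p,u,v,d); hsv=cv2.cvtColor(im,cv2.COLOR_BGR2HSV)
a=np.radians(8.42); ey=np.array([np.sin(a),np.cos(a)]); ex=np.array([ey[1],-ey[0]]); O=np.array([560.5,42.1])
D=W[...,:2]-O; lx=D@ex; ly=D@ey; z=W[...,2]
box=(d>0)&(abs(lx)<110)&(ly>-240)&(ly<150)
for n,m in [("red",((hsv[...,0]<6)|(hsv[...,0]>174))&(hsv[...,1]>150)&(z<32)&(ly<-100)),("blue",(hsv[...,0]>105)&(hsv[...,0]<130)&(hsv[...,1]>140)&(z>55)&(z<70))]:
    m=m&box; print(n,m.sum(), [np.round(np.percentile(q[m],[1,5,50,95,99]),1) for q in (lx,ly,z)] if m.any() else "")
E
```

```text
[ 534.1 -137.6  167.1] [-179.92304405    0.40867353   -8.76854678]
red 4658 [array([-31.6, -28.9,   3.3,  34.3,  36.8]), array([-212.8, -210. , -177.6, -149.3, -146.7]), array([27.2, 27.7, 28.9, 30. , 30.5])]
blue 5826 [array([-81.9, -80.7,   1.7,  84.1,  85.3]), array([-140.6, -139.6,  -67.5,  -36.3,  -35.5]), array([55.2, 56.3, 63.4, 65.7, 66.2])]
```

View pics/w1.png

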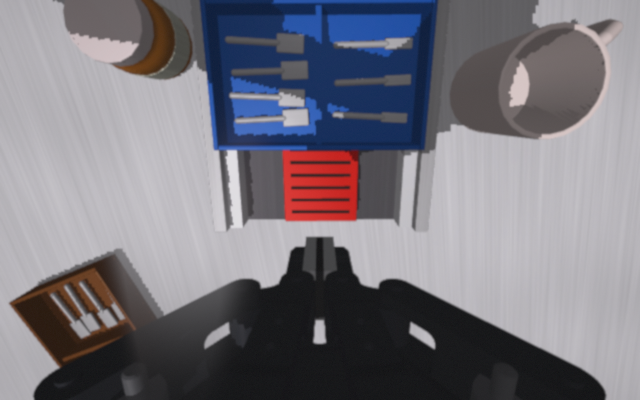

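The wrist view shows the treadle at (320,185), directly ahead of the shut fingers. The tray's rear rim is at row 150 (lane y ≈ -141). Everything lines up, so I press now.

```bash
python3 -m pendant '[[0,1,0,40,-0.3],[0,0,0,40,0],[0,0,0,35,0],[0,0,0,15,0],[0,0,0,0,0]]'; python3 -m pendant '[[0,0,0,4,0],[0,0,0,4,0],[0,0,0,4,0],[0,0,0,4,0],[0,0,0,4,0],[0,0,0,2,0],[0,0,0,0,0],[0,0,0,0,0]]'
```

```text
time: 3.55
tool_pos: [537.0, -138.8, 40.6]
tcp_rot: [-180.0, 0.1, -8.5]
ft_force: [-0.4, 0.5, -0.4]
finger_gap: -0.1
time: 4.35
tool_pos: [538.3, -139.1, 19.9]
tcp_rot: [180.0, -0.1, -8.5]
ft_force: [2.0, -0.8, 4.0]
finger_gap: 0.3
```

```bash
python3 -m pendant '[[0,-2,0,2,0],[0,-2,0,2,0],[0,0,0,1,0],[0,0,0,0,0],[0,0,0,0,0]]'
```

```text
time: 4.85
tool_pos: [533.8, -138.3, 14.4]
tcp_rot: [180.0, -0.0, -8.5]
ft_force: [3.1, 0.5, 5.9]
finger_gap: 0.2
```

```bash
python3 -m pendant '[[0,0,-4,0,0],[0,0,-4,0,0],[0,0,-4,0,0],[0,0,-4,0,0],[0,0,-4,0,0],[0,0,-4,0,0],[0,0,-4,0,0],[0,0,-4,0,0],[0,0,-4,0,0],[0,0,-4,0,0]]'
```

```text
time: 5.85
tool_pos: [538.6, -100.0, 14.0]
tcp_rot: [179.9, 0.1, -8.5]
ft_force: [-1.4, -7.4, 5.7]
finger_gap: -0.4
```

```bash
python3 -m pendant '[[0,0,-4,0,0],[0,0,-4,0,0],[0,0,-4,0,0],[0,0,-4,0,0],[0,0,-4,0,0],[0,0,-4,0,0],[0,0,-4,0,0],[0,0,-4,0,0],[0,0,-4,0,0],[0,0,-4,0,0]]'; python3 -m pendant '[[0,0,-4,0,0],[0,0,-4,0,0],[0,0,-4,0,0],[0,0,-4,0,0],[0,0,-4,0,0],[0,0,-4,0,0]]'
```

```text
time: 6.85
tool_pos: [544.5, -60.7, 14.1]
tcp_rot: [179.9, 0.1, -8.5]
ft_force: [-1.1, -9.9, 6.0]
finger_gap: -0.0
time: 7.45
tool_pos: [548.0, -37.0, 14.1]
tcp_rot: [179.8, 0.1, -8.5]
ft_force: [-0.9, -9.4, 5.5]
finger_gap: 0.3
```

```bash
python3 -m pendant '[[0,0,-4,0,0],[0,0,-4,0,0],[0,0,-4,0,0],[0,0,-4,0,0],[0,0,-4,0,0],[0,0,-4,0,0],[0,0,-4,0,0],[0,0,-4,0,0],[0,0,-4,0,0],[0,0,-4,0,0]]'; python3 -m pendant '[[0,0,-4,0,0],[0,0,-4,0,0],[0,0,-4,0,0],[0,0,-4,0,0],[0,0,-4,0,0],[0,0,-4,0,0],[0,0,-4,0,0],[0,0,-4,0,0],[0,0,-2,0,0],[0,0,0,0,0]]'; cat > m.py <<'E'
from h import *
import sys
n,f=sys.argv[1:3]
s=r.sense(); im,d=optics.snapshot(n); p=cam(n); cv2.imwrite(f,im)
v,u=np.mgrid[0:400,0:640]; W=world(p,u,v,d); hsv=cv2.cvtColor(im,cv2.COLOR_BGR2HSV)
a=np.radians(8.42); ey=np.array([np.sin(a),np.cos(a)]); ex=np.array([ey[1],-ey[0]]); O=np.array([560.5,42.1])
print("tcp lane",np.round([(s["tool_pos"][:2]-O)@ex,(s["tool_pos"][:2]-O)@ey,s["tool_pos"][2]],1),s["ft_force"])
D=W[...,:2]-O; lx=D@ex; ly=D@ey; z=W[...,2]
box=(d>0)&(abs(lx)<110)&(ly>-240)&(ly<150)
red=((hsv[...,0]<6)|(hsv[...,0]>174))&(hsv[...,1]>150)
for k,m in [("treadle",red&(abs(lx)<30)&(ly<-20)),("teeth",red&(abs(lx)>50)),("rim",(hsv[...,0]>105)&(hsv[...,0]<130)&(hsv[...,1]>140)&(z>57)&(z<70))]:
    m=m&box; print(k,m.sum(), [np.round(np.percentile(q[m],[2,50,98]),1) for q in (lx,ly,z)] if m.any() else "")
E
python3 m.py wrist pics/w2.png
```

```text
time: 8.45
tool_pos: [554.0, 2.4, 14.0]
tcp_rot: [179.8, 0.1, -8.5]
ft_force: [-2.1, -10.0, 6.6]
finger_gap: 0.4
time: 9.45
tool_pos: [559.1, 36.3, 14.0]
tcp_rot: [179.8, 0.1, -8.5]
ft_force: [-0.3, -6.9, 7.6]
finger_gap: -0.3
tcp lane [-0.6 -6.  14. ] [-0.28324451 -6.93391448  7.56568788]
treadle 475 [array([-29.2,  -0.3,  29.5]), array([-60. , -24.9, -20.2]), array([12.8, 13.9, 14.9])]
teeth 0 
rim 21517 [array([-83.8,   0.3,  83.5]), array([ 9.3, 43.8, 91.9]), array([57.1, 60.8, 62.9])]
```

View pics/w2.png

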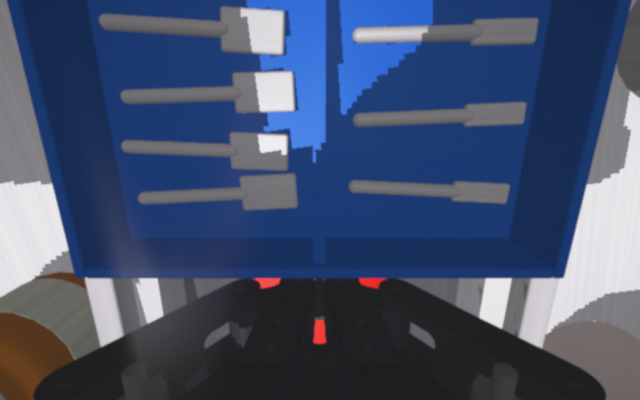

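The tray's rear rim (row 270) is about 5–7 mm past the tooth line, and the treadle is fully down (z ≈ 14). I'll push about 10 mm more, back off while still pressing, then lift.

```bash
python3 -m pendant '[[0,0,-3,0,0],[0,0,-3,0,0],[0,0,-3,0,0],[0,0,-1,0,0],[0,0,0,0,0],[0,0,0,0,0]]'; python3 m.py wrist pics/w3.png; python3 -m pendant '[[0,0,3,0,0],[0,0,3,0,0],[0,0,3,0,0],[0,0,3,0,0],[0,0,0,0,0],[0,0,0,0,0]]';python3 m.py wrist pics/w4.png
```

```text
time: 10.1
tool_pos: [560.5, 45.9, 14.0]
tcp_rot: [179.8, 0.1, -8.5]
ft_force: [-1.4, -8.7, 7.3]
finger_gap: 0.3
tcp lane [-0.5  3.8 14. ] [-1.42220745 -8.7264499   7.32076347]
treadle 232 [array([-2.7,  0. ,  2.7]), array([-50.6, -43.9, -36.1]), array([13. , 14. , 15.1])]
teeth 285 [array([-69.6,  53.9,  70.9]), array([-5.3, -4. , -2.9]), array([24.6, 25.9, 26.9])]
rim 20650 [array([-83.9,   0.9,  83.5]), array([ 19.1,  56. , 101.8]), array([57.1, 60.7, 62.9])]
time: 10.75
tool_pos: [558.9, 36.2, 14.1]
tcp_rot: [-180.0, 0.1, -8.5]
ft_force: [0.2, 2.9, 6.2]
finger_gap: -0.2
tcp lane [-0.7 -6.1 14.1] [0.18125014 2.88585164 6.20043792]
treadle 487 [array([-29.3,   0.1,  29.5]), array([-59.9, -24.5, -20.2]), array([12.9, 13.8, 14.9])]
teeth 953 [array([-69.8,  52.7,  71.1]), array([-5. , -2.2,  0.6]), array([22.3, 25.9, 27.1])]
rim 19238 [array([-83.8,   0.9,  83.5]), array([19.1, 49.5, 92. ]), array([57.1, 60.9, 62.9])]
```

```bash
python3 -m pendant '[[0,0,0,-4,0],[0,0,0,-4,0],[0,0,0,-4,0],[0,0,0,-8,0],[0,0,0,-15,0],[0,0,0,-30,0],[0,0,1,-40,0],[0,0,0,-40,0],[0,0,0,-40,0],[0,0,0,0,0]]'; python3 m.py wrist pics/w5.png
```

```text
time: 11.8
tool_pos: [563.1, 34.5, 207.9]
tcp_rot: [-179.9, -0.7, -8.5]
ft_force: [1.1, -0.5, -0.0]
finger_gap: 0.0
tcp lane [  3.7  -7.1 207.9] [ 1.06410025 -0.49761684 -0.01704024]
treadle 2895 [array([-28.9,   0.6,  28.8]), array([-203.4,  -50.4,  -21.2]), array([21.2, 22.7, 24.2])]
teeth 550 [array([-71.6, -50.6,  69.1]), array([-4.7,  1.6,  6. ]), array([20.4, 34.2, 36. ])]
rim 2304 [array([-85.5,  -8. ,  81.3]), array([ 18.2, 102. , 124.8]), array([57.2, 58.5, 60.2])]
```

View pics/w5.png

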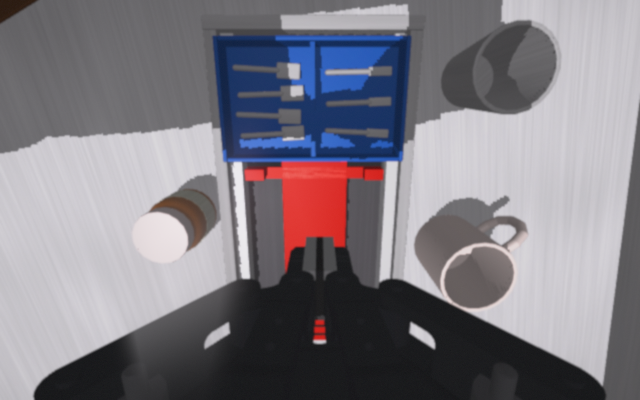

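The teeth stand up behind the tray at (255,174) and (373,174), and the tray rear is clear of them. I'll move away and check with the fixed cameras.

```bash
python3 -m pendant '[[0,0,0,-40,0],[0,0,0,-40,0],[0,-10,40,-20,0],[0,-10,45,0,0],[0,-10,45,0,0],[0,-10,45,0,0],[0,-10,45,0,0],[0,-10,45,0,0],[0,0,0,0,0],[0,0,0,0,0]]'; python3 m.py top pics/t2.png; python3 m.py scene pics/s2.png
```

```text
time: 12.85
tool_pos: [460.0, -219.1, 298.4]
tcp_rot: [-179.9, 0.1, -8.7]
ft_force: [0.3, -0.2, 1.3]
finger_gap: -0.1
tcp lane [ -61.2 -273.1  298.4] [ 0.33483905 -0.1671499   1.30983117]
treadle 1244 [array([-28.6,  -0. ,  28.8]), array([-209.4, -115.2,  -23.7]), array([19.2, 26.2, 32.5])]
teeth 60 [array([-72. , -52.5,  66.8]), array([-5.8, -0.1,  6.6]), array([ 5.4, 36.5, 45.4])]
rim 236 [array([-86.1, -13.1,  80.2]), array([ 17.9,  78.6, 125.1]), array([57.4, 61.7, 68. ])]
tcp lane [ -60.7 -272.1  298.6] [-0.19295631  0.16600608 -0.07678313]
treadle 384 [array([-28.9,  -3.7,  28.5]), array([-213.3,  -85.4,  -31.7]), array([21.2, 27.6, 32.5])]
teeth 30 [array([ 8.2, 63.4, 72.9]), array([-7.7, -3.4,  4.9]), array([24.1, 35.7, 42.7])]
rim 119 [array([-80.5,  24.9,  87.9]), array([ 15.2,  45.5, 123.5]), array([57.2, 60.4, 66.9])]
```

View pics/t2.png

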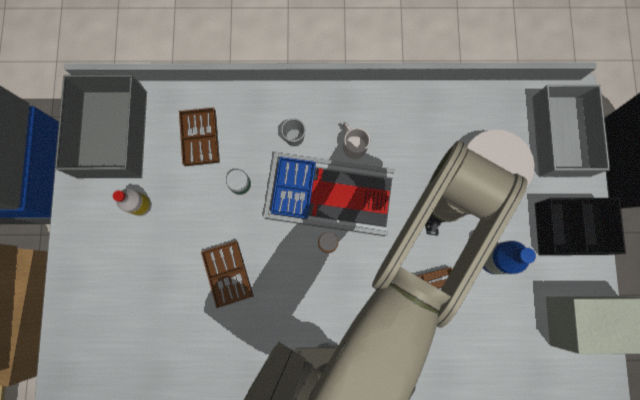

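```bash
python3 -c "
from h import *
print(hand_in())"
```

```text
the job is handed in; nothing more can be done
None
```

The blue tray is in the end bay with the stop teeth sprung back up behind it, and I have handed the job in. No verdict was reported.

With shut fingertips I pressed the treadle fully down behind the tray (top at about 14 mm, 6–7 N). I kept it down while pushing the tray over the teeth, backed off about 10 mm still pressing, then lifted and moved clear.

| Last check (top camera, arm clear) | Reading |
|---|---|
| Tray along the lane | y about 18 to 125 mm, so origin about 71.5 mm |
| Tray rim height | about 62 mm |
| Treadle top | about 26 mm (up) |
| Tooth tops | about 36.5 mm (nominal 38 mm) |

- **Bystanders:** in the top picture the beaker, mug, jar, can and blue bottle stand where they started. The arm partly hid the plates, and I took no before-and-after position readings of any of them.
- **Readings that disagreed:** the wrist picture taken just after lifting read everything 2–3 mm low, including the tray rim. I put this down to the arm still settling, because the height differences between the parts were right.
- **Sideways position:** the top camera put the tray about 3 mm to one side. The guides allow about that much, and it is inside the 6 mm limit.

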